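# Refit the clamp lever of the document binder and lock it

### The job

The clamp lever has come off the document binder. Put it back on the splined shaft, pressing only lightly while you turn it to find the splines, until its hub sits fully home on the collar; then swing it so that its arm points along the red line at the front, and let go. Do not force it, and leave the stapler, sticky notes, glue stick and mug where they are.

Things in the scene. Friction and masses are not known exactly. Their poses are not given: they have to be found in the camera images.
- clamp_lever: Loose steel lever, red knob, 146 mm long, 0.2 to 0.33 kg (balanced within the hub), flat on the desk. Origin: centre of the hub's underside, on the bore axis; +x along the arm to the knob, +z up the bore. Hub: tube 42 mm across, 30 mm high, with two flats to grip it by, 44 mm apart (facing +y and -y; 30 mm long in x, z 1 to 29). Arm: 16 mm wide, z 3 to 13, ending in the knob.
- lever_bore (a point): Centre of the hub's top, on the bore axis, 30 mm over the underside. The bore goes right through, 32 mm in diameter, with four equal inner ribs on its diagonals (45, 135, 225, 315 degrees from +x) that leave a cross-shaped opening of slots 12 mm wide along x and y; the ribs' inner corners are 8.5 mm from the axis.
- lever_knob (a point): Middle of the red knob (26 mm in diameter, 27 mm high), 112 mm from the bore axis along the arm, 13.5 mm above the hub's underside.
- binder: Grey document binder, fixed to the desk, 135 x 170 x 50 mm, black top plate, paper sticking out of its rear (to x = +145 mm). Origin: on the desk under the shaft axis; -x is its front (face at x = -60 mm), sides at y = +-85 mm, z up. The shaft turns stiffly (0.22 N m) and stays where left. Over about 10 N down while turning may drag it along; over 50 N between lever and binder counts as forcing.
- shaft_seat (a point): Centre of the collar's top face (40 mm in diameter, 56 mm above the desk, 6 mm above the binder's top), on the shaft axis: where the centre of the hub's underside must end up.
- spline_top (a point): Flat top of the vertical shaft's four equal splines, on its axis, 70 mm above the desk (14 mm above the collar). They form a cross: each 10 mm wide, tips 15 mm from the axis. The lever's underside rests here while its slots do not match, and can go down 14 mm when they do; clearance 1 mm a side, 0.08 rad of play. This point does not turn with the shaft.
- nose_tip (a point): Tip of the brass pilot nose on the shaft, 78 mm above the desk: round, radius 7.9 mm, its top 4 mm coned to radius 3 mm; the bore slips over it first and is centred by it.
- line_end (a point): Front end of the red line on the binder's top edge; the line runs from the shaft to here (binder's -x). The shaft's angle is unmeasured: the lever goes on with its arm somewhere 0.32 to 1.38 rad counter-clockwise (from above) of the line (and at quarter turns from there, whence it cannot reach the line). It then swings clockwise to the line; shaft travel: -0.12 to 1.48 rad from the line.
- sticky_notes: Bystander: block of coloured sticky notes, 75 x 76 x 32 mm, origin at the centre of its underside.
- mug: Bystander: white mug, 81 x 116 x 94 mm, origin at the centre of its underside.
- glue: Bystander: glue stick standing upright, 26 mm in diameter, 86 mm high, origin at the centre of its underside.
- red_stapler: Bystander: red stapler, 144 x 34 x 57 mm, origin at the centre of its underside.
Mind the look-alikes: they are no part of the job. Several things have the shape of the clamp_lever; the one meant has the colours described above.

How it is judged:
By the outcome, as a careful person would: the job done as asked, in the order asked, and still so for the second after the job is handed in, with the robot touching nothing.
It also fails if it takes over 72 s, if anything falls off the work surface, if the arm or the gripper's body presses on something with over 40 N, if the wrist force passes 120 N, or if a joint passes its speed limit or range.

### The arm

A 6-joint arm with a two-finger parallel gripper is mounted at the origin on the work surface; the furniture and walls round the work are solid. World frame = base frame: x ahead of the robot, y to its left, z up, the work surface at z = 0. Lengths are in m, angles in rad, forces in N, time in s.
With the tool pointing down it reaches from about 0.375 to 0.9 m from the base axis. Payload 3.1 kg.
Tool frame: the origin (TCP) lies between the finger pads; the fingertips stand 17 mm ahead of it and the grasp point (between the pads) lies 2 mm behind it (robot.nose_length is the distance from the TCP to the fingertips, in m); z points along the fingers, y is the line along which they close (so a half turn about z gives the same grasp; the last joint's range is limited). The gripper opens to 87 mm and grips with 3 to 60 N. Pads are 19 mm wide; open, the fingers measure 117 mm over their backs; the gripper's body (75 mm by 190 mm) begins 51 mm behind the grasp point.
Start: joints at [-1.413, 0.527, 1.433, -0, 1.181, -0.178], TCP at [0.207, -0.59, 0.24] pointing down, gripper open.
Joint ranges: [-3.08, 3.08], [-0.75, 2.2], [0.22, 2.44], [-1.43, 4.57], [0, 2.65], [-2.85, 2.85]. Speed limits (rad/s): [2.79, 2.79, 3.14, 3.14, 3.14, 3.14].

### API

Orientations are given as a unit quaternion [x, y, z, w].
In Python, from rig import robot, cams gives the robot as it stands.
- The arm moves only by the shell command python3 -m pendant 'ROWS' [FORCE]. ROWS is JSON, a list of rows, each an object with "jaw": the opening, from 0 (shut) to 1 (fully open); "linear": the shift along the tool's x, y, z in cm, a list of three; "twist": the turn about the tool's z in degrees. A call has 1 to 12 rows; each row shifts and turns the commanded pose from where the row before left it, along the tool's axes as they then stand; what a row does not reach is not made up. A row lasts 1/12 s, in which the tool goes at most 41.7 mm and 7.16 degrees, less where a joint would pass 70% of its speed; a pose out of reach is approached as far as the arm can. A call is refused whole if a number of a shift passes 4.17 or a number of a turn 7.16, either way. A call with a gripper value outside its range is refused whole. The fingers move at their own pace and stop on an object; FORCE is the grip in N (left out, the last holds). Time passes only in rows, so rows that do not move let the fingers close. It gives the time, the measured TCP pose, the force, the opening and the grip force at its end, in the units of the state.
- robot.get_obs(): the state, without advancing time (a new reading comes with each control period).
- cams.camera(name): name is "side" or "top" or "wrist"; returns a dict with "color" (480x640x3 uint8, blue, green, red), "depth" (480x640 float32, m along the optical axis (not along the pixel's ray), 0 where there is no reading), "fov_y" (degrees; the focal length in pixels is half the picture's height over the tangent of half this angle, whatever the lens; pixels are square), "cx", "cy" (the principal point, pixels), "k1" (the pictures are not rectified: a ray, as slopes to the right and down, at radius r is drawn at 1 + k1 r^2 times it, then the intrinsics apply), "view" (4x4, takes a point from world to camera coordinates). Camera axes: x right, y down, z forward; pixel columns grow to the right and rows downward; lengths in m; the calibration is good to about 2 mm. A picture is of the moment at which its call begins.
- robot.hand_in(): hands the job in; it is judged then, once.
The state is a dict: "time": time; "q": joint angles; "joint_velocities": joint speeds; "joint_torque": joint torques, N m; "position": TCP position; "tool_rot": TCP orientation; "ft_force": force on the tool from outside, world axes, zero at the start; "moment": the same for the moment, N m; "grip_width": finger opening in m; "grip_force": force on a finger pad.
Only numpy, scipy, OpenCV 4.12 (cv2) and the standard library are available. Lean on these libraries where they do the work, as an engineer would, in place of code of your own. Each camera call takes 0.05 s, during which the arm holds its last target. There are 200 camera calls.

## Working session

There is one attempt and no reset: what is moved stays moved. The work goes in short steps, Python scripts to look and compute and a shell command to move; the robot and the scene stay as the last step left them, time stands still between calls to the robot, and variables do not carry over. Pictures are saved under pics/ and viewed, at most 10 in all, crops included, and the job is handed in when it is done.

```bash
mkdir -p pics; ls; cat > h.py <<'E'
import numpy as np, cv2
from rig import robot, cams
def K(c):
    f=240/np.tan(np.radians(c["fov_y"])/2); return np.array([[f,0,c["cx"]],[0,f,c["cy"]],[0,0,1]])
def rays(c,uv):
    uv=np.asarray(uv,float).reshape(-1,1,2)
    n=cv2.undistortPoints(uv,K(c),np.array([c["k1"],0,0,0,0.]))[:,0]
    R=c["view"][:3,:3];t=c["view"][:3,3]
    d=np.c_[n,np.ones(len(n))]@R
    return -R.T@t,d
def onplane(c,uv,z):
    o,d=rays(c,uv); return o+d*((z-o[2])/d[:,2])[:,None]
def proj(c,P):
    P=np.asarray(P,float).reshape(-1,3)
    V=np.array(c["view"]);r,_=cv2.Rodrigues(V[:3,:3])
    return cv2.projectPoints(P,r,V[:3,3],K(c),np.array([c["k1"],0,0,0,0.]))[0][:,0]
def dpt(c,u,v):
    o,d=rays(c,[[u,v]]); return o+d[0]*c["depth"][int(v),int(u)]
E
python3 - <<'E'
from h import *
import pickle
for n in ["top","side"]:
    c=cams.camera(n); cv2.imwrite(f"pics/{n}0.png",c["color"]); pickle.dump(c,open(n+"0.pkl","wb"))
    print(n,c["fov_y"],c["cx"],c["cy"],c["k1"],np.round(-c["view"][:3,:3].T@c["view"][:3,3],3))
o=robot.get_obs(); print(o["tool_rot"],o["position"],o["grip_width"])
E
```

```text
pics
top 42.07757249375958 313.9275171601279 247.96514393114444 -0.2252113645219671 [-0.556  0.454  1.551]
side 44.64043437864137 328.5128279188844 238.72817206170274 0.002549308792796748 [-0.009  1.153  0.888]
[ 9.85857560e-01  1.67582564e-01  1.85034807e-05 -9.77873864e-04] [ 0.20646402 -0.58926005  0.23865761] 0.08683225428310923
```

View pics/top0.png

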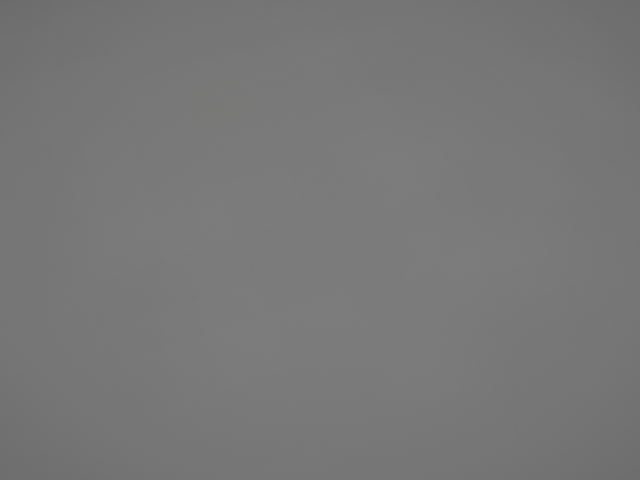

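View pics/side0.png

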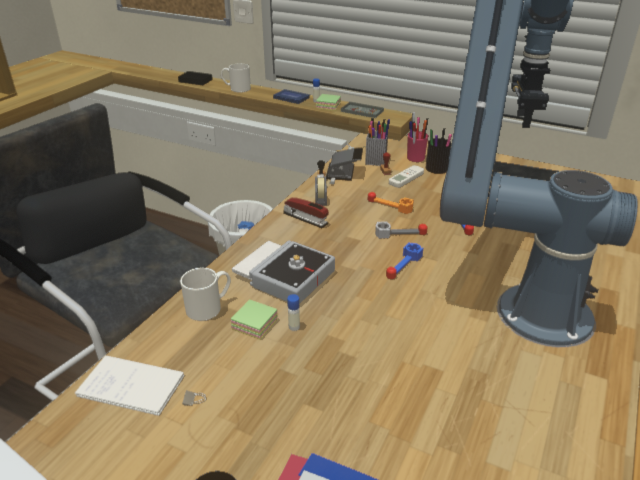

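The top camera shows only a blank grey surface, so it is blocked. The side view shows these lever look-alikes:

- orange: hub (405,205), knob (372,197)
- steel grey: hub (383,230), knob (423,229)
- blue: hub (415,252), knob (391,272)
- one half hidden by the arm: red knob near (468,230)

The binder's shaft is at about (297,262), with its red line running towards (312,270). Steel with a red knob points to (383,230), so I'll check it in a close crop.

```bash
python3 - <<'E'
from h import *
import pickle
c=pickle.load(open("side0.pkl","rb"));t=pickle.load(open("top0.pkl","rb"))
print("top depth",np.percentile(t["depth"],[0,50,100]), t["view"][:3,:3].round(2).tolist())
im=c["color"]; cv2.imwrite("pics/crop1.png",cv2.resize(im[180:310,230:490],None,fx=3,fy=3,interpolation=cv2.INTER_CUBIC))
for n,u,v in [("desk",350,320),("steelhub",384,230),("steelknob",423,229),("knob4",468,230),("nose",297,258),("blue",415,250),("binder top",285,275)]:
    print(n,dpt(c,u,v).round(3))
E
```

```text
top depth [0.         0.07664986 0.11839403] [[-0.36, -0.93, -0.01], [-0.74, 0.29, -0.61], [0.57, -0.21, -0.8]]
desk [ 0.394  0.222 -0.   ]
steelhub [ 0.452 -0.127  0.029]
steelknob [ 0.361 -0.189  0.023]
knob4 [ 0.249 -0.242  0.023]
nose [0.565 0.158 0.078]
blue [ 0.343 -0.069  0.032]
binder top [0.573 0.203 0.055]
```

View pics/crop1.png

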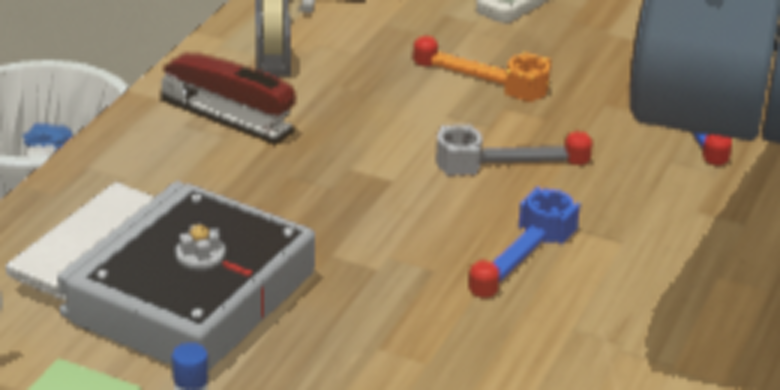

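```bash
python3 - <<'E'
from h import *
import pickle
c=pickle.load(open("side0.pkl","rb")); im=c["color"]; hsv=cv2.cvtColor(im,cv2.COLOR_BGR2HSV)
red=(((hsv[...,0]<8)|(hsv[...,0]>172))&(hsv[...,1]>150)&(hsv[...,2]>90)).astype(np.uint8)
n,l,s,ce=cv2.connectedComponentsWithStats(red)
for i in range(1,n):
    u,v=ce[i]
    if s[i,4]>5 and 280<u<480 and 190<v<300: print(s[i].tolist(),ce[i].round(1),"z0135",onplane(c,ce[i],.0135).round(4),"z051",onplane(c,ce[i],.051).round(4))
# points with depth in the steel hub top
vv,uu=np.mgrid[215:245,370:400]; P=np.array([dpt(c,u,v) for u,v in zip(uu.ravel(),vv.ravel())])
m=(P[:,2]>.026)&(P[:,2]<.034); Q=P[m]; print("hub top",len(Q),Q.min(0).round(4),Q.max(0).round(4),cv2.minEnclosingCircle(Q[:,:2].astype(np.float32)))
# binder: collar/splines/nose
vv,uu=np.mgrid[245:280,275:320]; P=np.array([dpt(c,u,v) for u,v in zip(uu.ravel(),vv.ravel())])
for a,b in [(.0535,.058),(.067,.073),(.074,.085)]:
    Q=P[(P[:,2]>a)&(P[:,2]<b)]; print(a,len(Q),Q.mean(0).round(4),cv2.minEnclosingCircle(Q[:,:2].astype(np.float32)))
# binder outline
vv,uu=np.mgrid[225:310,240:345]; P=np.array([dpt(c,u,v) for u,v in zip(uu.ravel(),vv.ravel())])
g=hsv[225:310,240:345].reshape(-1,3)
Q=P[(P[:,2]>.047)&(P[:,2]<.054)&(abs(P[:,0]-.56)<.2)]; print(cv2.minAreaRect(Q[:,:2].astype(np.float32)),len(Q))
E
```

```text
[368, 192, 8, 10, 61] [371.2 196.2] z0135 [[ 0.5678 -0.3112  0.0135]] z051 [[ 0.5431 -0.2484  0.051 ]]
[289, 199, 39, 15, 110] [309.3 205.8] z0135 [[ 0.7091 -0.1737  0.0135]] z051 [[ 0.6783 -0.1168  0.051 ]]
[419, 224, 8, 11, 73] [422.5 228.7] z0135 [[ 0.3669 -0.2052  0.0135]] z051 [[ 0.3508 -0.147   0.051 ]]
[465, 225, 9, 10, 75] [468.8 229.3] z0135 [[ 0.2503 -0.2608  0.0135]] z051 [[ 0.2391 -0.2002  0.051 ]]
[305, 267, 9, 5, 15] [308.8 269.1] z0135 [[0.561  0.1074 0.0135]] z051 [[0.5366 0.1522 0.051 ]]
[387, 267, 9, 12, 94] [391.  272.5] z0135 [[0.3707 0.0269 0.0135]] z051 [[0.3544 0.0752 0.051 ]]
hub top 93 [ 0.4394 -0.1653  0.0262] [ 0.4848 -0.115   0.0339] ((0.46265697479248047, -0.14084848761558533), 0.026385556906461716)
0.0535 721 [0.5741 0.1474 0.0551] ((0.5782418847084045, 0.14673198759555817), 0.07775852084159851)
0.067 41 [0.5693 0.1567 0.0708] ((0.5706268548965454, 0.15359991788864136), 0.016514942049980164)
0.074 27 [0.5688 0.1551 0.0778] ((0.5686612725257874, 0.15636436641216278), 0.012094883248209953)
((0.5825240015983582, 0.15131616592407227), (0.17666204273700714, 0.15039856731891632), 83.59439849853516) 1424
```

```bash
python3 -m pendant '[{"jaw":1,"linear":[3,-2.6,0],"twist":0},{"jaw":1,"linear":[3,-2.6,0],"twist":0},{"jaw":1,"linear":[3,-2.6,0],"twist":0},{"jaw":1,"linear":[3,-2.6,0],"twist":0},{"jaw":1,"linear":[3,-2.6,0],"twist":0},{"jaw":1,"linear":[3,-2.6,0],"twist":0},{"jaw":1,"linear":[3,-2.6,0],"twist":0},{"jaw":1,"linear":[3,-2.6,0],"twist":0},{"jaw":1,"linear":[3,-2.6,0],"twist":0},{"jaw":1,"linear":[3,-2.6,0],"twist":0},{"jaw":1,"linear":[3,-2.6,0],"twist":0},{"jaw":1,"linear":[3,-2.6,0],"twist":0}]' 30; python3 -m pendant '[{"jaw":1,"linear":[3,-2.6,0],"twist":0},{"jaw":1,"linear":[0,0,1],"twist":-5},{"jaw":1,"linear":[0,0,1],"twist":-5},{"jaw":1,"linear":[0,0,1],"twist":-4.7},{"jaw":1,"linear":[0,0,0],"twist":0},{"jaw":1,"linear":[0,0,0],"twist":0}]'
python3 - <<'E'
from h import *
import pickle
c=cams.camera("wrist"); cv2.imwrite("pics/w1.png",c["color"]); pickle.dump(c,open("w1.pkl","wb"))
print(np.round(-c["view"][:3,:3].T@c["view"][:3,3],3),c["view"][:3,:3].round(2).tolist())
for p in [(.4625,-.141,.03),(.367,-.205,.0135)]: print(proj(c,p))
E
```

```text
time: 1.1
position: [0.4436, -0.1745, 0.2394]
tool_rot: [0.986, 0.167, -0.0, -0.0]
ft_force: [-0.3, -1.3, -0.0]
grip_width: 0.0874
grip_force: 0.0
time: 1.6
position: [0.4625, -0.1416, 0.209]
tool_rot: [0.957, 0.291, -0.001, -0.001]
ft_force: [0.3, 0.1, 0.3]
grip_width: 0.0872
grip_force: 0.0
[ 0.521 -0.101  0.355] [[0.56, -0.83, -0.0], [-0.8, -0.54, 0.26], [-0.22, -0.15, -0.96]]
[[318.7594693  221.58908868]]
[[318.41257596 341.68315768]]
```

View pics/w1.png

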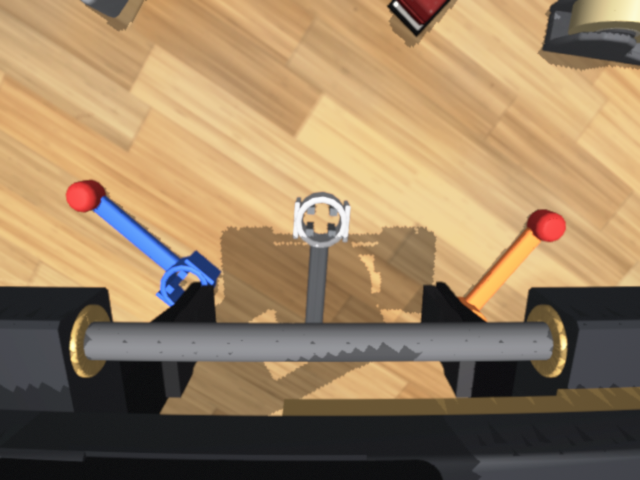

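The hub ring is at about (322,221), with the arm running down to (315,320). The bar across the picture hides the knob. I'll measure the hub centre and the arm axis.

```bash
python3 - <<'E'
from h import *
import pickle
c=pickle.load(open("w1.pkl","rb"))
vv,uu=np.mgrid[185:260,285:360]; uv=np.c_[uu.ravel(),vv.ravel()]
P=np.array([dpt(c,u,v) for u,v in uv])
m=(P[:,2]>.025)&(P[:,2]<.035); Q=P[m]; print("z",np.median(Q[:,2]),len(Q))
print("rect",cv2.minAreaRect(Q[:,:2].astype(np.float32)))
x=onplane(c,uv[m],.03); print(cv2.minAreaRect(x[:,:2].astype(np.float32)), cv2.minEnclosingCircle(x[:,:2].astype(np.float32)))
# arm: grey midpoints per row, edges at z=.013
hsv=cv2.cvtColor(c["color"],cv2.COLOR_BGR2HSV); mid=[]
for v in range(256,316,4):
    us=[u for u in range(295,345) if hsv[v,u,1]<60]
    if us: mid.append([(us[0]+us[-1])/2,v]); print(v,us[0],us[-1],end="; ")
M=onplane(c,mid,.013)[:,:2]; l=cv2.fitLine(M.astype(np.float32),cv2.DIST_HUBER,0,.01,.01).ravel(); print(l, np.degrees(np.arctan2(l[1],l[0])))
q=robot.get_obs()["tool_rot"]; print("yaw",np.degrees(2*np.arctan2(q[1],q[0])))
E
```

```text
z 0.02991882406078228 1415
rect ((0.4630166292190552, -0.14240436255931854), (0.04061178117990494, 0.044033948332071304), 30.13456916809082)
((0.46339789032936096, -0.14215905964374542), (0.04088040068745613, 0.04377763718366623), 29.932764053344727) ((0.46331512928009033, -0.1424182653427124), 0.02583203837275505)
256 310 326; 260 310 326; 264 309 326; 268 309 326; 272 309 325; 276 309 325; 280 308 325; 284 308 324; 288 308 324; 292 307 324; 296 307 323; 300 307 323; 304 307 323; 308 306 322; 312 306 322; [ 0.8677954   0.49692166  0.41027373 -0.17329268] 29.796545
yaw 33.87314294125555
```

```bash
python3 -c "
from h import *
import pickle
c=pickle.load(open('side0.pkl','rb')); p=onplane(c,[[405,202],[415,248]],.03); print(p,np.hypot(*(p[:,:2]-[.4632,-.1422]).T))"
python3 -m pendant '[{"jaw":1,"linear":[0,0.1,2],"twist":4.1},{"jaw":1,"linear":[0,0,3.5],"twist":0},{"jaw":1,"linear":[0,0,3.5],"twist":0},{"jaw":1,"linear":[0,0,3],"twist":0},{"jaw":1,"linear":[0,0,2],"twist":0},{"jaw":1,"linear":[0,0,0],"twist":0}]'
```

```text
[[ 0.45414929 -0.29703554  0.03      ]
 [ 0.34665312 -0.08042917  0.03      ]] [0.15509983 0.13190455]
time: 2.15
position: [0.4617, -0.1424, 0.0667]
tool_rot: [0.966, 0.257, -0.002, -0.002]
ft_force: [0.3, 0.2, 0.4]
grip_width: 0.087
grip_force: 0.0
```

```bash
python3 -m pendant '[{"jaw":1,"linear":[0.1,0,2],"twist":0},{"jaw":1,"linear":[0,0,1.6],"twist":0},{"jaw":1,"linear":[0,0,1],"twist":0},{"jaw":1,"linear":[0,0,0],"twist":0},{"jaw":0.3,"linear":[0,0,0],"twist":0},{"jaw":0.3,"linear":[0,0,0],"twist":0},{"jaw":0.3,"linear":[0,0,0],"twist":0},{"jaw":0.3,"linear":[0,0,0],"twist":0},{"jaw":0.3,"linear":[0,0,0],"twist":0},{"jaw":0.3,"linear":[0,0,0],"twist":0}]' 40
```

```text
time: 2.98
position: [0.4646, -0.1424, 0.024]
tool_rot: [0.966, 0.258, 0.0, 0.0]
ft_force: [-0.1, 0.3, -0.8]
grip_width: 0.0547
grip_force: 0.0
```

```bash
python3 -m pendant '[{"jaw":0.62,"linear":[0,0,0.2],"twist":0},{"jaw":0.62,"linear":[0,0,0],"twist":0},{"jaw":0.3,"linear":[0,0,0],"twist":0},{"jaw":0.3,"linear":[0,0,0],"twist":0},{"jaw":0.3,"linear":[0,0,0],"twist":0},{"jaw":0.3,"linear":[0,0,0],"twist":0},{"jaw":0.3,"linear":[0,0,0],"twist":0},{"jaw":0.3,"linear":[0,0,0],"twist":0}]' 40
```

```text
time: 3.65
position: [0.4644, -0.1424, 0.0215]
tool_rot: [0.966, 0.258, 0.0, 0.0]
ft_force: [0.3, -0.5, -2.2]
grip_width: 0.0438
grip_force: 40.0
```

```bash
python3 -m pendant '[{"jaw":0.3,"linear":[0,0,-1],"twist":0},{"jaw":0.3,"linear":[0,0,-3.5],"twist":0},{"jaw":0.3,"linear":[0,0,-3.5],"twist":0},{"jaw":0.3,"linear":[0,0,-3.5],"twist":0},{"jaw":0.3,"linear":[0,0,-3.5],"twist":0}]'; python3 -m pendant '[{"jaw":0.3,"linear":[2.1,-2.9,0],"twist":0},{"jaw":0.3,"linear":[2.1,-2.9,0],"twist":0},{"jaw":0.3,"linear":[2.1,-2.9,0],"twist":0},{"jaw":0.3,"linear":[2.1,-2.9,0],"twist":0},{"jaw":0.3,"linear":[2.1,-2.9,0],"twist":0},{"jaw":0.3,"linear":[2.1,-2.9,0],"twist":0},{"jaw":0.3,"linear":[2.1,-2.9,0],"twist":0},{"jaw":0.3,"linear":[0,0,0],"twist":0},{"jaw":0.3,"linear":[0,0,0],"twist":0}]'
python3 - <<'E'
from h import *
import pickle
c=cams.camera("wrist"); cv2.imwrite("pics/w2.png",c["color"]); pickle.dump((c,robot.get_obs()),open("w2.pkl","wb"))
for p in [(.57,.154,.07)]: print(proj(c,p))
E
```

```text
time: 4.07
position: [0.4633, -0.1416, 0.1732]
tool_rot: [0.966, 0.258, -0.001, -0.001]
ft_force: [1.5, -1.0, -3.5]
grip_width: 0.0436
grip_force: 40.0
time: 4.82
position: [0.4896, 0.1089, 0.1718]
tool_rot: [0.966, 0.26, -0.0, -0.0]
ft_force: [-0.7, -0.0, -3.3]
grip_width: 0.0439
grip_force: 40.0
[[322.15335824  91.13168915]]
```

View pics/w2.png

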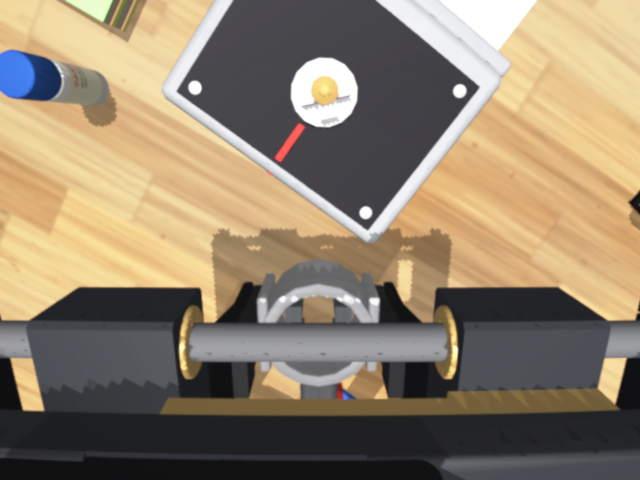

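The shaft's gold nose is at about (324,91), and the red line runs from (300,127) to (279,158), towards the binder's front edge. The lever is held in the fingers, with its hub ring around (318,325). Next I'll measure the nose, the line angle, the spline angle (from depth) and the held hub.

```bash
python3 - <<'E'
from h import *
import pickle
c,o=pickle.load(open("w2.pkl","rb")); hsv=cv2.cvtColor(c["color"],cv2.COLOR_BGR2HSV)
q=o["tool_rot"]; yaw=np.degrees(2*np.arctan2(q[1],q[0])); print(yaw,o["position"])
def comp(m,roi):
    k=np.zeros(m.shape,bool);k[roi]=1; v,u=np.nonzero(m&k); return np.c_[u,v].astype(float)
gold=comp((hsv[...,0]>10)&(hsv[...,0]<30)&(hsv[...,1]>90),np.s_[60:125,290:360])
print("gold",len(gold),gold.mean(0),onplane(c,gold.mean(0),.074))
red=comp(((hsv[...,0]<8)|(hsv[...,0]>172))&(hsv[...,1]>120),np.s_[115:175,265:315])
R=onplane(c,red,.0502)[:,:2]; l=cv2.fitLine(R.astype(np.float32),cv2.DIST_HUBER,0,.01,.01).ravel(); print("red",len(red),R.mean(0),np.degrees(np.arctan2(l[1],l[0])))
vv,uu=np.mgrid[50:135,280:370]; uv=np.c_[uu.ravel(),vv.ravel()]; P=np.array([dpt(c,u,v) for u,v in uv])
for a,b in [(.0535,.0585),(.066,.073),(.0735,.085)]:
    Q=P[(P[:,2]>a)&(P[:,2]<b)]; print(a,len(Q),np.median(Q[:,2]),cv2.minEnclosingCircle(Q[:,:2].astype(np.float32)))
S=P[(P[:,2]>.064)&(P[:,2]<.0735)]; ce=np.array([.57,.154])
Cc=P[(P[:,2]>.0535)&(P[:,2]<.0585)]; ce=np.array(cv2.minEnclosingCircle(np.r_[Cc,S][:,:2].astype(np.float32))[0]); print("collar centre",ce)
d=S[:,:2]-ce; r=np.hypot(*d.T); a=np.degrees(np.arctan2(d[:,1],d[:,0]))[(r>.010)&(r<.017)]
print("spline mod90",np.degrees(np.angle(np.exp(4j*np.radians(a)).mean()))/4, abs(np.exp(4j*np.radians(a)).mean()), np.histogram(a%90,bins=18,range=(0,90))[0])
# black plate
bl=comp(hsv[...,2]<70,np.s_[0:240,165:510]); B=onplane(c,bl,.05)[:,:2]; print("plate",cv2.minAreaRect(B.astype(np.float32)))
# held hub top
vv,uu=np.mgrid[255:400,250:390]; uv=np.c_[uu.ravel(),vv.ravel()]; P=np.array([dpt(c,u,v) for u,v in uv])
zt=o["position"][2]-.0215+.03; Q=P[abs(P[:,2]-zt)<.003]; print("hub",zt,len(Q),np.median(Q[:,2]),cv2.minAreaRect(Q[:,:2].astype(np.float32)))
E
```

```text
30.037748345935118 [0.48971385 0.10756086 0.17169542]
gold 569 [324.31810193  90.11247803] [[0.57075621 0.15310302 0.074     ]]
red 386 [0.53478128 0.15705457] -5.8373203
0.0535 1877 0.05640620818384773 ((0.5712502002716064, 0.15353503823280334), 0.028545338660478592)
0.066 1038 0.07047862306914045 ((0.5711649656295776, 0.15346428751945496), 0.015697676688432693)
0.0735 609 0.07648593740650941 ((0.5728710293769836, 0.15517780184745789), 0.010145927779376507)
collar centre [0.5712502  0.15353504]
spline mod90 41.96931194335705 0.5712616465542086 [ 0  0  9 29 70 73 80 73 76 74 74 81 61 23  5  0  0  0]
plate ((0.5715326070785522, 0.11621063947677612), (0.07219745963811874, 0.1091797947883606), 83.85890197753906)
hub 0.1801954159441566 4686 0.1802824004003347 ((0.48732367157936096, 0.10999798774719238), (0.0426822267472744, 0.04985067993402481), 20.702503204345703)
```

```bash
python3 -m pendant '[{"jaw":0.3,"linear":[3.1,0,0],"twist":0},{"jaw":0.3,"linear":[3.1,0,0],"twist":0},{"jaw":0.3,"linear":[3.2,0.1,0],"twist":0},{"jaw":0.3,"linear":[0,0,1.5],"twist":-6},{"jaw":0.3,"linear":[0,0,1.5],"twist":-6.2},{"jaw":0.3,"linear":[0,0,1.5],"twist":0},{"jaw":0.3,"linear":[0,0,1],"twist":0},{"jaw":0.3,"linear":[0,0,0],"twist":0},{"jaw":0.3,"linear":[0,0,0],"twist":0}]'
python3 - <<'E'
from h import *
import pickle
c=cams.camera("wrist"); s=cams.camera("side"); o=robot.get_obs(); pickle.dump((c,s,o),open("w3.pkl","wb"))
q=o["tool_rot"]; yaw=np.degrees(2*np.arctan2(q[1],q[0])); print(yaw,o["position"],o["ft_force"])
a=c["color"][200:420,220:420]; b=s["color"][215:290,255:340]
cv2.imwrite("pics/w3.png",np.hstack([cv2.resize(a,(400,440)),cv2.resize(b,(400,440),interpolation=cv2.INTER_CUBIC)]))
E
```

```text
time: 5.62
position: [0.5722, 0.1517, 0.1161]
tool_rot: [0.934, 0.358, -0.001, -0.0]
ft_force: [-0.3, 1.3, -2.5]
grip_width: 0.0435
grip_force: 40.0
42.02831495824823 [0.57329209 0.15230106 0.11737823] [ 0.16219176  1.12282539 -2.95332177]
```

View pics/w3.png

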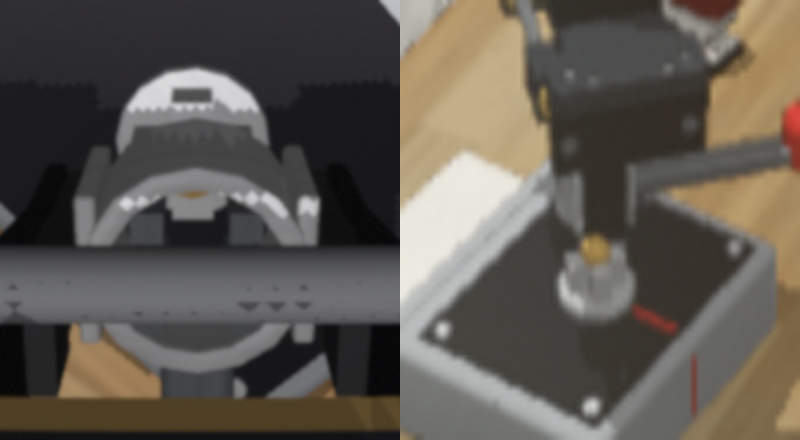

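Left half: a spline stands centred in the bore's slot, so the angle looks right. Right half: the hub is above the shaft. I'll shift about 1.5 mm and lower gently.

```bash
python3 -m pendant '[{"jaw":0.3,"linear":[0.05,-0.15,0.5],"twist":0},{"jaw":0.3,"linear":[0,0,0.6],"twist":0},{"jaw":0.3,"linear":[0,0,0.4],"twist":0},{"jaw":0.3,"linear":[0,0,0],"twist":0},{"jaw":0.3,"linear":[0,0,0],"twist":0}]';python3 -m pendant '[{"jaw":0.3,"linear":[0,0,0.3],"twist":0},{"jaw":0.3,"linear":[0,0,0.3],"twist":0},{"jaw":0.3,"linear":[0,0,0],"twist":0},{"jaw":0.3,"linear":[0,0,0],"twist":0}]'
```

```text
time: 6.13
position: [0.5716, 0.1545, 0.1011]
tool_rot: [0.933, 0.359, -0.0, -0.0]
ft_force: [-0.9, 0.2, -3.2]
grip_width: 0.0434
grip_force: 40.0
time: 6.47
position: [0.5718, 0.1544, 0.0953]
tool_rot: [0.933, 0.359, -0.0, -0.0]
ft_force: [0.4, 0.2, -2.6]
grip_width: 0.044
grip_force: 40.0
```

```bash
python3 -m pendant '[{"jaw":0.3,"linear":[0,0,0.2],"twist":0},{"jaw":0.3,"linear":[0,0,0.1],"twist":0},{"jaw":0.3,"linear":[0,0,0],"twist":0},{"jaw":0.3,"linear":[0,0,0],"twist":0}]';python3 -m pendant '[{"jaw":0.3,"linear":[0,0,0.1],"twist":0},{"jaw":0.3,"linear":[0,0,0],"twist":0},{"jaw":0.3,"linear":[0,0,0.1],"twist":0},{"jaw":0.3,"linear":[0,0,0],"twist":0},{"jaw":0.3,"linear":[0,0,0],"twist":0}]'
```

```text
time: 6.8
position: [0.5719, 0.1544, 0.0925]
tool_rot: [0.933, 0.359, -0.0, -0.0]
ft_force: [0.6, -0.8, -3.3]
grip_width: 0.0436
grip_force: 40.0
time: 7.22
position: [0.5722, 0.1542, 0.0905]
tool_rot: [0.933, 0.359, 0.0, 0.0]
ft_force: [0.2, -0.8, -2.0]
grip_width: 0.0438
grip_force: 40.0
```

```bash
python3 -m pendant '[{"jaw":0.3,"linear":[0,0,0.1],"twist":0},{"jaw":0.3,"linear":[0,0,0],"twist":0},{"jaw":0.3,"linear":[0,0,0],"twist":0}]';python3 -m pendant '[{"jaw":0.3,"linear":[0,0,0.1],"twist":0},{"jaw":0.3,"linear":[0,0,0],"twist":0},{"jaw":0.3,"linear":[0,0,0],"twist":0}]'
```

```text
time: 7.47
position: [0.5724, 0.1543, 0.0896]
tool_rot: [0.933, 0.359, 0.0, 0.0]
ft_force: [1.3, -1.3, -2.6]
grip_width: 0.0438
grip_force: 40.0
time: 7.72
position: [0.5724, 0.1543, 0.0886]
tool_rot: [0.933, 0.359, 0.0, 0.0]
ft_force: [1.1, -3.2, -2.3]
grip_width: 0.0441
grip_force: 40.0
```

```bash
python3 -m pendant '[{"jaw":0.3,"linear":[0,0.05,0.2],"twist":0},{"jaw":0.3,"linear":[0,0,0.1],"twist":0},{"jaw":0.3,"linear":[0,0,0],"twist":0},{"jaw":0.3,"linear":[0,0,0],"twist":0}]';python3 -m pendant '[{"jaw":0.3,"linear":[0,0,0.2],"twist":0},{"jaw":0.3,"linear":[0,0,0.1],"twist":0},{"jaw":0.3,"linear":[0,0,0],"twist":0},{"jaw":0.3,"linear":[0,0,0],"twist":0}]'
```

```text
time: 8.05
position: [0.5723, 0.154, 0.0854]
tool_rot: [0.933, 0.359, -0.0, -0.0]
ft_force: [1.4, -1.1, -3.8]
grip_width: 0.0442
grip_force: 40.0
time: 8.38
position: [0.5724, 0.154, 0.0824]
tool_rot: [0.933, 0.359, -0.0, 0.0]
ft_force: [1.3, -1.1, -4.5]
grip_width: 0.0435
grip_force: 40.0
```

```bash
python3 -m pendant '[{"jaw":0.3,"linear":[0,0,0.2],"twist":0},{"jaw":0.3,"linear":[0,0,0.1],"twist":0},{"jaw":0.3,"linear":[0,0,0],"twist":0},{"jaw":0.3,"linear":[0,0,0],"twist":0}]';python3 -m pendant '[{"jaw":0.3,"linear":[0,0,0.1],"twist":0},{"jaw":0.3,"linear":[0,0,0],"twist":0},{"jaw":0.3,"linear":[0,0,0],"twist":0}]';python3 -m pendant '[{"jaw":0.3,"linear":[0,0,0.1],"twist":0},{"jaw":0.3,"linear":[0,0,0],"twist":0},{"jaw":0.3,"linear":[0,0,0],"twist":0}]'
```

```text
time: 8.72
position: [0.5724, 0.154, 0.0794]
tool_rot: [0.933, 0.359, 0.0, 0.0]
ft_force: [1.6, -2.9, -2.8]
grip_width: 0.0437
grip_force: 40.0
time: 8.97
position: [0.5724, 0.154, 0.0785]
tool_rot: [0.933, 0.359, 0.0, 0.0]
ft_force: [1.2, -1.4, -1.4]
grip_width: 0.044
grip_force: 40.0
time: 9.22
position: [0.5724, 0.154, 0.0776]
tool_rot: [0.933, 0.359, 0.0, 0.0]
ft_force: [1.3, -2.5, -1.9]
grip_width: 0.0435
grip_force: 40.0
```

```bash
python3 -m pendant '[{"jaw":0.3,"linear":[0,0,0.05],"twist":0},{"jaw":0.3,"linear":[0,0,0],"twist":0},{"jaw":0.3,"linear":[0,0,0],"twist":0}]';python3 -m pendant '[{"jaw":0.3,"linear":[0,0,0.05],"twist":0},{"jaw":0.3,"linear":[0,0,0],"twist":0},{"jaw":0.3,"linear":[0,0,0],"twist":0}]'
```

```text
time: 9.47
position: [0.5724, 0.154, 0.0775]
tool_rot: [0.933, 0.359, 0.0, 0.0]
ft_force: [0.2, -2.0, 2.4]
grip_width: 0.0437
grip_force: 40.0
time: 9.72
position: [0.5724, 0.154, 0.0774]
tool_rot: [0.933, 0.359, 0.0, 0.0]
ft_force: [0.5, -2.8, 6.1]
grip_width: 0.0436
grip_force: 40.0
```

```bash
python3 -m pendant '[{"jaw":0.3,"linear":[0,0,-0.06],"twist":0},{"jaw":0.3,"linear":[0,0.01,0],"twist":4},{"jaw":0.3,"linear":[0,0.01,0],"twist":4},{"jaw":0.3,"linear":[0,0.01,0],"twist":4},{"jaw":0.3,"linear":[0,0,0],"twist":0}]' 50;python3 -m pendant '[{"jaw":0.3,"linear":[0,0.01,0],"twist":4},{"jaw":0.3,"linear":[0,0.01,0],"twist":4},{"jaw":0.3,"linear":[0,0.01,0],"twist":4},{"jaw":0.3,"linear":[0,0,0],"twist":0}]'; python3 -c "
from h import *
o=robot.get_obs();q=o['tool_rot'];print(np.degrees(2*np.arctan2(q[1],q[0])),o['moment'],o['ft_force'],o['q'])"
```

```text
time: 10.13
position: [0.5726, 0.1535, 0.0775]
tool_rot: [0.966, 0.259, 0.0, 0.0]
ft_force: [0.9, -4.5, 3.9]
grip_width: 0.0433
grip_force: 50.0
time: 10.47
position: [0.5728, 0.1533, 0.0775]
tool_rot: [0.987, 0.158, 0.0, 0.0]
ft_force: [0.7, -3.4, 5.0]
grip_width: 0.0435
grip_force: 50.0
18.14779621330966 [-0.58604369 -0.04943972  0.0538149 ] [ 0.73640138 -3.44200248  5.02618513] [ 7.34512723e-02  7.06979344e-01  1.63753111e+00 -5.07942495e-04
  7.96778248e-01  1.32786381e+00]
```

```bash
python3 -m pendant '[{"jaw":0.3,"linear":[0,0.03,-0.03],"twist":4},{"jaw":0.3,"linear":[0,0.01,0],"twist":4},{"jaw":0.3,"linear":[0,0.01,0],"twist":4},{"jaw":0.3,"linear":[0,0.01,0],"twist":4},{"jaw":0.3,"linear":[0,0.01,0],"twist":4},{"jaw":0.3,"linear":[0,0.01,0],"twist":4},{"jaw":0.3,"linear":[0,0,0],"twist":0},{"jaw":0.3,"linear":[0,0,0],"twist":0}]'; python3 - <<'E'
from h import *
import pickle
o=robot.get_obs();q=o['tool_rot'];print(np.degrees(2*np.arctan2(q[1],q[0])),o['moment'],o['ft_force'])
s=cams.camera("side"); pickle.dump(s,open("s4.pkl","wb"))
hsv=cv2.cvtColor(s["color"],cv2.COLOR_BGR2HSV)
red=(((hsv[...,0]<8)|(hsv[...,0]>172))&(hsv[...,1]>150)&(hsv[...,2]>90)).astype(np.uint8)
n,l,st,ce=cv2.connectedComponentsWithStats(red)
for i in range(1,n):
    if st[i,4]>5 and 280<ce[i][0]<380 and 215<ce[i][1]<300: print(st[i].tolist(),ce[i],onplane(s,ce[i],.0695))
print("line pt expected knob",np.array([.5712,.1534])+.112*np.array([np.cos(np.radians(174.1)),np.sin(np.radians(174.1))]))
cv2.imwrite("pics/s4.png",cv2.resize(s["color"][200:310,250:390],None,fx=5,fy=5,interpolation=cv2.INTER_CUBIC))
E
```

```text
time: 11.13
position: [0.5728, 0.1529, 0.0775]
tool_rot: [0.999, -0.05, -0.0, -0.0]
ft_force: [1.0, -2.3, 2.6]
grip_width: 0.0439
grip_force: 50.0
-5.723157601938561 [-0.32103054 -0.13464606  0.047753  ] [ 0.98418767 -2.30088168  2.56131817]
[331, 267, 10, 13, 112] [335.5625 273.1875] [[0.46103415 0.16035066 0.0695    ]]
line pt expected knob [0.45979328 0.16491276]
```

View pics/s4.png

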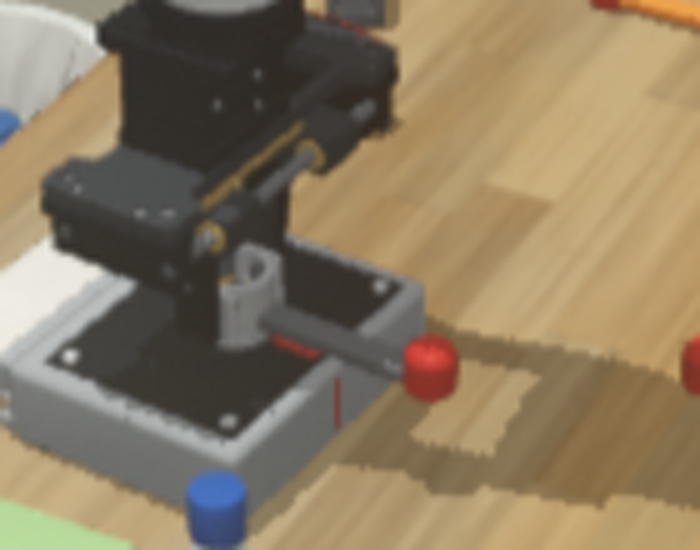

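The lever is seated: the hub is on the collar, and the arm runs out over the front beside the red line, with the knob at crop (430,368). Next I'll release, rise and check from above.

```bash
python3 -m pendant '[{"jaw":0.6,"linear":[0,0,0],"twist":0},{"jaw":0.75,"linear":[0,0,0],"twist":0},{"jaw":0.9,"linear":[0,0,0],"twist":0},{"jaw":1,"linear":[0,0,0],"twist":0},{"jaw":1,"linear":[0,0,0],"twist":0},{"jaw":1,"linear":[0,0,0],"twist":0},{"jaw":1,"linear":[0,0,0],"twist":0}]'; python3 -m pendant '[{"jaw":1,"linear":[0,0,-0.5],"twist":0},{"jaw":1,"linear":[0,0,-1.5],"twist":0},{"jaw":1,"linear":[0,0,-3],"twist":0},{"jaw":1,"linear":[0,0,-3.5],"twist":0},{"jaw":1,"linear":[-3.5,0,-2],"twist":0},{"jaw":1,"linear":[-3.5,0,-1],"twist":0},{"jaw":1,"linear":[-3,0,0],"twist":0},{"jaw":1,"linear":[0,0,0],"twist":0},{"jaw":1,"linear":[0,0,0],"twist":0}]'; python3 - <<'E'
from h import *
import pickle
c=cams.camera("wrist"); pickle.dump(c,open("w5.pkl","wb")); cv2.imwrite("pics/w5.png",c["color"])
print(proj(c,[(.5712,.1534,.086),(.4598,.1649,.0695)]))
E
```

```text
time: 11.77
position: [0.5727, 0.1528, 0.0773]
tool_rot: [0.999, -0.051, -0.0, -0.0]
ft_force: [-0.4, 0.3, -0.3]
grip_width: 0.0817
grip_force: 0.0
time: 12.52
position: [0.4717, 0.1633, 0.1932]
tool_rot: [0.999, -0.051, 0.0, -0.0]
ft_force: [1.3, -0.5, 1.0]
grip_width: 0.0866
grip_force: 0.0
[[318.2497392   77.01192102]
 [317.86504696 256.42462082]]
```

View pics/w5.png

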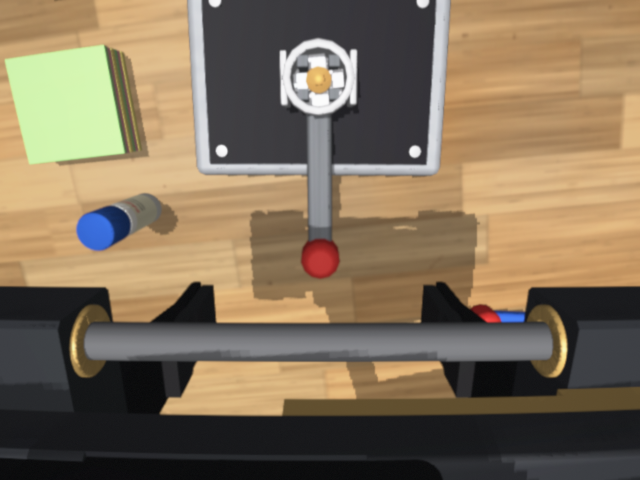

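The lever sits on the shaft with the hub ring at (318,77) and the knob at (320,258), against an expected (318,256). The arm covers the red line and runs straight out over the front. I'll check angle and height by number.

```bash
python3 - <<'E'
from h import *
import pickle
c=pickle.load(open("w5.pkl","rb")); hsv=cv2.cvtColor(c["color"],cv2.COLOR_BGR2HSV)
def line(pts,z):
    M=onplane(c,pts,z)[:,:2]; l=cv2.fitLine(M.astype(np.float32),cv2.DIST_HUBER,0,.01,.01).ravel(); return M.mean(0),np.degrees(np.arctan(l[1]/l[0]))
mid=[]
for v in range(180,236,3):
    us=[u for u in range(298,342) if hsv[v,u,1]<60]; mid.append([(us[0]+us[-1])/2,v])
for v in range(125,155,3):
    us=[u for u in range(298,342) if c["color"][v,u].mean()>75]; mid.append([(us[0]+us[-1])/2,v])
print("arm",line(mid,.069))
red=np.argwhere((((hsv[...,0]<8)|(hsv[...,0]>172))&(hsv[...,1]>120))[235:285,295:345])+[235,295]
k=onplane(c,red.mean(0)[::-1],.0695)[0]
vv,uu=np.mgrid[35:120,275:362]; uv=np.c_[uu.ravel(),vv.ravel()]; P=np.array([dpt(c,u,v) for u,v in uv])
Q=P[(P[:,2]>.081)&(P[:,2]<.105)]; r=cv2.minAreaRect(Q[:,:2].astype(np.float32)); print("hub top z",np.median(Q[:,2]),r)
d=k[:2]-np.array(r[0]); print("knob angle",np.degrees(np.arctan2(d[1],d[0])),np.hypot(*d))
# side edges of binder top: plate left/right edges by row
L=[];R=[]
for v in range(20,140,4):
    b=[u for u in range(180,460) if hsv[v,u,2]<60]
    L.append([b[0],v]);R.append([b[-1],v])
print("plate edges",line(L,.05),line(R,.05)); print(robot.get_obs()["ft_force"])
E
```

```text
arm (array([0.5080833 , 0.15915499]), np.float32(-5.00809))
hub top z 0.08603225221644195 ((0.5710133910179138, 0.15356312692165375), (0.043790385127067566, 0.04156382381916046), 85.3511734008789)
knob angle 174.8660503633113 0.11289653500973243
plate edges (array([0.57283757, 0.13690423]), np.float32(-22.167015)) (array([0.56753843, 0.08067902]), np.float32(-6.061162))
[ 0.29689975  0.16984534 -0.66118566]
```

```bash
python3 -c "
from rig import robot
print(robot.hand_in())"
```

```text
the job is handed in; nothing more can be done
None
```

The clamp lever is back on the splined shaft with its hub fully home on the collar (top measured at 86 mm) and its arm within about 1° of the red line; it is released, the gripper is clear, and the job is handed in at about 12.6 s.

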